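Sort two mixer gears and check the good one against the master

TASK

Two spare gears for the plaster mixer lie on the worktop, one with the same number of teeth as the steel master gear on the sloping mesh checker and one with more teeth. Lay the gear with the wrong tooth count flat, bar up, in the grey metal tray. Put the matching gear fully down on the checker's empty post, in mesh with the master, then turn it so that it drives the master until the master's pointer stands at the index mark, without touching the master yourself, and leave it there; do not disturb the other things on the worktop.

Things in the scene. Friction and masses are not known exactly. Their poses are not given: they have to be found in the camera images.
- gear_ten_grip (a point): Matching gear: brass spur gear, 10 round-tipped teeth, 60 mm over the tips, 14 mm thick, 90 g, lying flat, with a grip bar on top (30 long, 12 thick, from 14 to 42 mm above the underside). This point: centre of the bar, on the gear's axis, 28 mm above the underside. z = axis, up; x = along the bar, which lies over a tooth; y = across its 12 mm
- gear_fourteen_grip (a point): Gear with the wrong tooth count: brass spur gear, 14 round-tipped teeth, 60 mm over the tips, 14 mm thick, 90 g, lying flat, with a grip bar on top (30 long, 12 thick, from 14 to 42 mm above the underside). This point: centre of the bar, on the gear's axis, 28 mm above the underside. z = axis, up; x = along the bar, which lies over a tooth; y = across its 12 mm
- gear_ten: the matching gear; origin on its axis at its underside, axes as at its grip point. Teeth 6.5 mm wide, one every 36 degrees from x. A blind bore of 18 mm diameter, 12.5 mm deep, opens in the underside; it goes over the post
- gear_fourteen: the gear with the wrong tooth count; origin on its axis at its underside. Teeth 5 mm wide, one every 25.7 degrees from x
- checker: mesh checker: fixed metal stand, base 110 x 150 mm, with an aluminium deck (100 x 150 mm) that slopes down 30 degrees towards its -x side (the robot). On the deck side by side: the empty test post (at its -y side) and the steel master gear (+y side). Origin: under the middle of the base
- post_foot (a point): on the axis of the empty post, on the shoulder where the gear's underside comes to rest. z = along the post, out of the deck (30 degrees from vertical); x = up the slope; y = towards the master, whose parallel axis is 53 mm away. The post is 14 mm in diameter, 12 mm high from here, its last 5 mm tapered to 5.6 mm
- master_gear (a joint): angle (rad) of the steel master gear: 10 teeth 6.5 mm wide, 60 mm over the tips, top face 14 mm above the post's shoulder. Counter-clockwise positive seen from above; at 0 its pointer points up the slope to the index mark; starts at 0.65 to 1.0. Friction 0.03 N m: stays where it is left. Driven by the gear it turns the same angle the opposite way, with about 0.13 rad of play
- master_axis (a point): point on the axis of the master gear at its underside, turning with it, x along the pointer (over a tooth), z along the axis. In mesh one of the gear's teeth lies midway between two of the master's (3.5 degrees play each way): the gear's bar then stands at 18 degrees minus the master's angle, plus any multiple of 36, from x of the post, counter-clockwise
- pointer_tip (a point): outer end of the master's black pointer strip, on its top, 28 mm from the master's axis
- index_mark (a point): top of the black upright rib on the small steel block fixed to the deck up the slope of the master gear, 46 mm from the master's axis and 16 mm above the deck; it is the index mark
- tray_floor (a point): centre of the floor of the grey metal tray for rejects, 3 mm above the worktop. The tray is fixed, 210 mm along its y and 130 mm along its x, with a rim 14 mm high; z up
- tweezers: steel tweezers lying on the worktop, 122 mm long; origin under its middle; bystander
- caliper: steel caliper lying near the front edge, 197 mm long; origin under its middle; bystander
- dropper_bottle: small brown dropper bottle with black cap, 34 mm wide, 79 mm high, standing behind the work; origin under its middle; bystander
Things that resemble listed ones, but are neither listed nor needed, are in the scene too. What is shaped like the gear_fourteen but blue or green is not meant.

How it is judged:
By the outcome, as a careful person would: the job done as asked, in the order asked, and still so for the second after the job is handed in, with the robot touching nothing.
It also fails if it takes over 54 s, if anything falls off the work surface, if the arm or the gripper's body presses on something with over 40 N, if the wrist force passes 120 N, or if a joint passes its speed limit or range.

ROBOT

A 7-joint arm with a two-finger parallel gripper is mounted at the origin on a cart in front of the work surface, level with it; the furniture and walls round the work are solid. World frame = base frame: x ahead of the robot, y to its left, z up, the work surface at z = 0. Lengths are in m, angles in rad, forces in N, time in s.
With the tool pointing down it reaches from about 0.4 to 0.85 m from the base axis. Payload 4.5 kg.
Tool frame: the origin (TCP) lies between the finger pads; the fingertips stand 11 mm ahead of it and the grasp point (between the pads) lies 8 mm behind it (r.nose_length is the distance from the TCP to the fingertips, in m); z points along the fingers, y is the line along which they close (so a half turn about z gives the same grasp; the last joint's range is limited). The gripper opens to 88 mm and grips with 3 to 60 N. Pads are 18 mm wide; open, the fingers measure 123 mm over their backs; the gripper's body (75 mm by 187 mm) begins 45 mm behind the grasp point.
Start: joints at [1.259, 0.689, -0.195, 1.565, 0.157, 0.902, -0.215], TCP at [0.212, -0.588, 0.25] pointing down, gripper open.
Joint ranges: [-3.01, 3.01], [-0.46, 2.08], [-1.47, 1.51], [0.13, 2.56], [-1, 4.14], [0.04, 2.09], [-2.66, 2.66]. Speed limits (rad/s): [2.57, 2.57, 3.14, 3.14, 3.14, 3.14, 3.14].

INTERFACE

Orientations are given as a unit quaternion [x, y, z, w].
In Python, from plant import get_state, snapshot, camera_model, r gives the robot as it stands.
- The arm moves only by the shell command python3 -m inch 'ROWS' [FORCE]. ROWS is text: rows parted by semicolons, each of 7 numbers parted by spaces: the opening, from -1 (shut) to 1 (fully open), then the shift along the tool's x, y, z in m, then the turn, a rotation vector about the tool's x, y, z in rad. A call has 1 to 20 rows; each row shifts and turns the commanded pose from where the row before left it, along the tool's axes as they then stand; what a row does not reach is not made up. A row lasts 1/12 s, in which the tool goes at most 41.7 mm and 7.16 degrees, less where a joint would pass 70% of its speed; a pose out of reach is approached as far as the arm can. A call is refused whole if a number of a shift passes 0.0417 or a number of a turn 0.125, either way. A call with a gripper value outside its range is refused whole. The fingers move at their own pace and stop on an object; FORCE is the grip in N (left out, the last holds). Time passes only in rows, so rows that do not move let the fingers close. It gives the time, the measured TCP pose, the force, the opening and the grip force at its end, in the units of the state.
- get_state(): the state, without advancing time (a new reading comes with each control period).
- snapshot(name): name is "scene" or "side" or "wrist"; returns (picture, depth): 400x640x3 uint8, red, green, blue; 400x640 float32, m along the optical axis (not along the pixel's ray), 0 where there is no reading.
- camera_model(name): a dict with "intrinsics" (3x3 intrinsics, pixels), "view" (4x4, takes a point from world to camera coordinates). Camera axes: x right, y down, z forward; pixel columns grow to the right and rows downward; lengths in m; the calibration is good to about 2 mm. A picture is of the moment at which its call begins: read the wrist's pose just before it. camera_model takes no time and is no camera call; for the wrist camera it gives the pose at the moment of the call.
- r.finish_job(): hands the job in; it is judged then, once.
The state is a dict: "clock": time; "q": joint angles; "qd": joint speeds; "joint_torque": joint torques, N m; "tool_pos": TCP position; "eef_rot": TCP orientation; "contact_force": force on the tool from outside, world axes, zero at the start; "moment": the same for the moment, N m; "opening": opening from 0.0 (shut) to 1.0 (fully open); "finger_force": force on a finger pad.
Only numpy, scipy, OpenCV 4.12 (cv2) and the standard library are available. Lean on these libraries where they do the work, as an engineer would, in place of code of your own. Each camera call takes 0.05 s, during which the arm holds its last target. There are 200 camera calls.

## Working session

There is one attempt and no reset: what is moved stays moved. The work goes in short steps, Python scripts to look and compute and a shell command to move; the robot and the scene stay as the last step left them, time stands still between calls to the robot, and variables do not carry over. Pictures are saved under pics/ and viewed, at most 10 in all, crops included, and the job is handed in when it is done.

```bash
ls; mkdir -p pics; python3 - <<'E'
from plant import get_state, snapshot, camera_model, r
import cv2, numpy as np
for n in("scene","side"):
    p,d=snapshot(n); cv2.imwrite(f"pics/{n}0.png",p[:,:,::-1]); np.savez(f"pics/{n}0.npz",p=p,d=d,K=camera_model(n)["intrinsics"],V=camera_model(n)["view"])
    print(n,camera_model(n))
print(get_state(), r.nose_length)
E
```

```text
pics
scene {'intrinsics': array([[448.2491169 ,   0.        , 322.23767386],
       [  0.        , 448.2491169 , 202.83392059],
       [  0.        ,   0.        ,   1.        ]]), 'view': array([[-3.67839104e-01, -9.29889387e-01,  3.48948317e-04,
         2.45793809e-01],
       [-6.76630013e-01,  2.67399095e-01, -6.86053605e-01,
         4.04858513e-01],
       [ 6.37860657e-01, -2.52593452e-01, -7.27550912e-01,
         1.16278632e+00],
       [ 0.00000000e+00,  0.00000000e+00,  0.00000000e+00,
         1.00000000e+00]])}
side {'intrinsics': array([[390.4253577 ,   0.        , 326.1605073 ],
       [  0.        , 390.4253577 , 199.85372436],
       [  0.        ,   0.        ,   1.        ]]), 'view': array([[-0.28255745, -0.95921892, -0.00776884,  0.1808777 ],
       [-0.75527926,  0.22746114, -0.61466631,  0.44204122],
       [ 0.59136666, -0.1678109 , -0.788749  ,  0.73287398],
       [ 0.        ,  0.        ,  0.        ,  1.        ]])}
{'clock': 0.1, 'q': array([ 1.25878802,  0.68990208, -0.19452398,  1.56625652,  0.1573249 ,
        0.90251019, -0.21512098]), 'qd': array([-0.00012214, -0.0010269 ,  0.00064679, -0.00307522,  0.00078726,
        0.00085133, -0.0004742 ]), 'joint_torque': array([-3.64061045e-03, -5.28505325e+01, -1.27163026e+00, -1.53838044e+01,
       -5.25228702e-02,  2.03493553e-03,  7.72337057e-05]), 'tool_pos': array([ 0.2116128 , -0.58748804,  0.24898471]), 'eef_rot': array([ 9.85082409e-01,  1.72081202e-01, -2.14013827e-04, -8.13385990e-04]), 'contact_force': array([ 0.26472373,  0.22758256, -0.04013728]), 'moment': array([ 0.00671769, -0.03789005, -0.06731635]), 'finger_force': 0.0, 'opening': 1.000705603036526} 0.011
```

View pics/scene0.png

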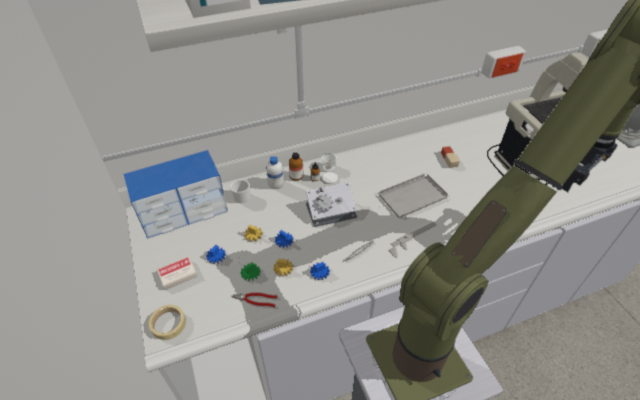

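View pics/side0.png

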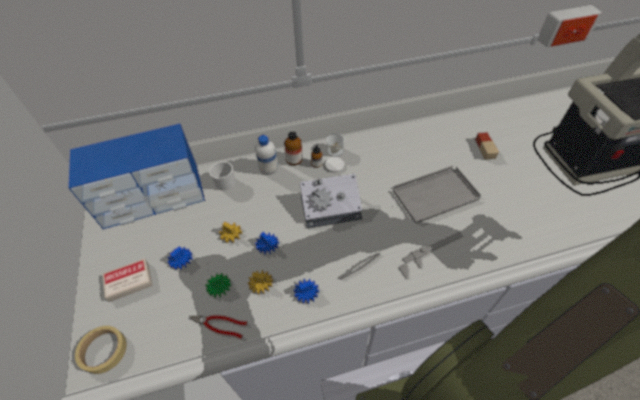

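The scene picture shows brass gears at (253,233) and (284,267), the checker at (330,203) and the tray at (413,196). The side picture shows the gears at (230,231) and (260,281), the checker at (331,200) and the tray at (436,194). I'll enlarge these and deproject.

```bash
cat > h.py <<'E'
import numpy as np, cv2
from plant import get_state, snapshot, camera_model, r
from scipy.spatial.transform import Rotation as R
def grab(n,f):
    m=camera_model(n); p,d=snapshot(n); np.savez(f"pics/{f}.npz",p=p,d=d,K=m["intrinsics"],V=m["view"])
    return np.load(f"pics/{f}.npz")
def world(z,u,v,d=None):
    u=np.asarray(u,float);v=np.asarray(v,float)
    if d is None:d=z["d"][v.round().astype(int),u.round().astype(int)]
    c=np.stack([(u-z["K"][0,2])/z["K"][0,0]*d,(v-z["K"][1,2])/z["K"][1,1]*d,d*np.ones_like(u)],-1)
    V=z["V"]; return (c-V[:3,3])@V[:3,:3]
def proj(z,P):
    c=np.asarray(P)@z["V"][:3,:3].T+z["V"][:3,3]; q=c@z["K"].T; return q[...,:2]/q[...,2:]
def cloud(z):
    v,u=np.mgrid[:400,:640]; return world(z,u.ravel(),v.ravel(),z["d"].ravel()).reshape(400,640,3)
def crop(z,x0,y0,x1,y1,s): return cv2.resize(z["p"][y0:y1,x0:x1,::-1],None,fx=s,fy=s,interpolation=cv2.INTER_CUBIC)
E
python3 - <<'E'
from h import *
for n,pts in(("side0",dict(gA=(230,231),gB=(260,281),trayc=(436,194),tL=(394,190),tR=(478,195),tT=(454,169),tB=(416,220),chk=(331,200),bottle=(317,148),tweez=(360,264))),("scene0",dict(gA=(253,233),gB=(284,267),trayc=(413,196)))):
    z=np.load(f"pics/{n}.npz"); 
    for k,(u,v) in pts.items(): print(n,k,world(z,u,v).round(3))
    C=cloud(z);hsv=cv2.cvtColor(z["p"],cv2.COLOR_RGB2HSV); m=(abs(hsv[...,0].astype(int)-22)<7)&(hsv[...,1]>140)&(hsv[...,2]>90)&(C[...,2]>0.003)&(C[...,2]<.07)
    k,l,st,c=cv2.connectedComponentsWithStats(m.astype(np.uint8))
    for i in range(1,k):
        if st[i,4]>60: 
            Q=C[l==i]; print(c[i].round(),st[i,4],Q.mean(0).round(4),Q.min(0).round(3),Q.max(0).round(3))
s=np.load("pics/side0.npz")
a=np.vstack([crop(s,210,212,250,252,7),crop(s,240,260,280,300,7)]); b=crop(s,290,165,370,245,7)
cv2.imwrite("pics/m1.png",np.hstack([a,b[:560,:520]]))
E
```

```text
side0 gA [0.544 0.281 0.026]
side0 gB [0.388 0.234 0.023]
side0 trayc [ 0.521 -0.284 -0.   ]
side0 tL [ 0.56  -0.173  0.011]
side0 tR [ 0.483 -0.392  0.003]
side0 tT [ 0.591 -0.376  0.001]
side0 tB [ 0.456 -0.194  0.001]
side0 chk [0.549 0.013 0.049]
side0 bottle [0.725 0.002 0.069]
side0 tweez [ 0.375 -0.008  0.001]
[230. 232.] 232 [0.5461 0.2828 0.02  ] [0.525 0.258 0.003] [0.574 0.309 0.045]
[260. 282.] 258 [0.3867 0.2348 0.0202] [0.366 0.21  0.003] [0.412 0.26  0.046]
scene0 gA [0.55  0.284 0.018]
scene0 gB [0.389 0.233 0.018]
scene0 trayc [ 0.517 -0.28   0.005]
[253. 233.] 152 [0.5484 0.2856 0.0204] [0.527 0.261 0.004] [0.573 0.309 0.049]
[283. 267.] 185 [0.3899 0.2373 0.0208] [0.37  0.211 0.005] [0.417 0.261 0.048]
```

View pics/m1.png

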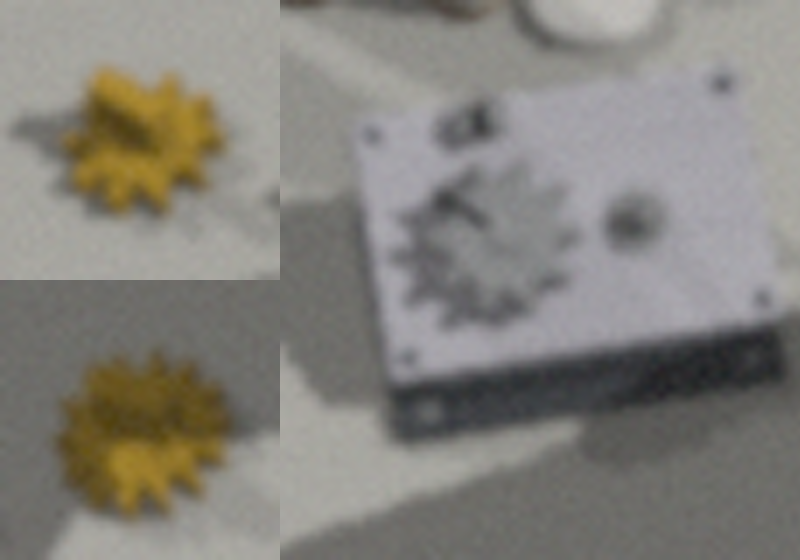

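Gear A (0.547, 0.284) looks like the 10-tooth gear and B (0.388, 0.236) like the 14-tooth one. I'll confirm that with the wrist camera.

```bash
cat >> h.py <<'E'
from scipy.linalg import logm, expm
def T(p,Rm): M=np.eye(4);M[:3,:3]=Rm;M[:3,3]=p;return M
def now(): s=get_state(); return T(s["tool_pos"],R.from_quat(s["eef_rot"]).as_matrix())
def down(yaw): # tool pointing down, tool x at yaw (rad)
    c,s=np.cos(yaw),np.sin(yaw); return np.array([[c,s,0],[s,-c,0],[0,0,-1.]])
def plan(A,B,vmax=.039,wmax=.12):
    D=np.linalg.inv(A)@B; L=np.real(logm(D)); n=1
    while True:
        E=expm(L/n); w=R.from_matrix(E[:3,:3]).as_rotvec()
        if np.linalg.norm(E[:3,3])<=vmax and np.linalg.norm(w)<=wmax: break
        n+=1
    print(n,"x",*E[:3,3].round(4),*w.round(4)); return B
E
python3 - <<'E'
from h import *
V=camera_model("wrist")["view"]; print(camera_model("wrist")["intrinsics"][0]); print((np.linalg.inv(now())@np.linalg.inv(V)).round(3))
A=now(); y=np.arctan2(A[1,0],A[0,0]); print(np.degrees(y))
B=plan(A,T([.5,-.1,.25],down(y)))
C=plan(B,T([.40,.18,.25],down(np.radians(74))))
E
```

```text
[295.62554456   0.         317.71822145]
[[ 0.    -0.947 -0.322  0.084]
 [ 1.     0.     0.001  0.   ]
 [-0.001 -0.322  0.947 -0.136]
 [ 0.     0.     0.     1.   ]]
19.81770714089132
15 x 0.0291 -0.0241 -0.0 -0.0001 0.0 -0.0
8 x 0.0156 -0.0353 0.0 0.0 0.0 -0.1182
```

```bash
python3 -m inch '0 .0291 -.0241 0 0 0 0;0 .0291 -.0241 0 0 0 0;0 .0291 -.0241 0 0 0 0;0 .0291 -.0241 0 0 0 0;0 .0291 -.0241 0 0 0 0;0 .0291 -.0241 0 0 0 0;0 .0291 -.0241 0 0 0 0;0 .0291 -.0241 0 0 0 0;0 .0291 -.0241 0 0 0 0;0 .0291 -.0241 0 0 0 0;0 .0291 -.0241 0 0 0 0;0 .0291 -.0241 0 0 0 0;0 .0291 -.0241 0 0 0 0;0 .0291 -.0241 0 0 0 0;0 .0291 -.0241 0 0 0 0' 30; python3 - <<'E'
from h import *
s=get_state();print(s["clock"],s["q"].round(2),s["opening"])
z=grab("wrist","w1"); cv2.imwrite("pics/w1.png",z["p"][:,:,::-1])
C=plan(now(),T([.42,.20,.16],down(np.radians(74))))
E
```

```text
clock: 1.35
tool_pos: [0.5004, -0.0982, 0.2495]
eef_rot: [0.985, 0.172, -0.0, -0.0]
contact_force: [0.6, -0.2, 0.0]
opening: 0.499
finger_force: 0.0
1.35 [ 0.19  0.54 -0.14  1.91  0.11  0.7  -1.24] 0.499439075860508
9 x 0.0161 -0.0307 0.0101 -0.0001 -0.001 -0.1037
```

View pics/w1.png

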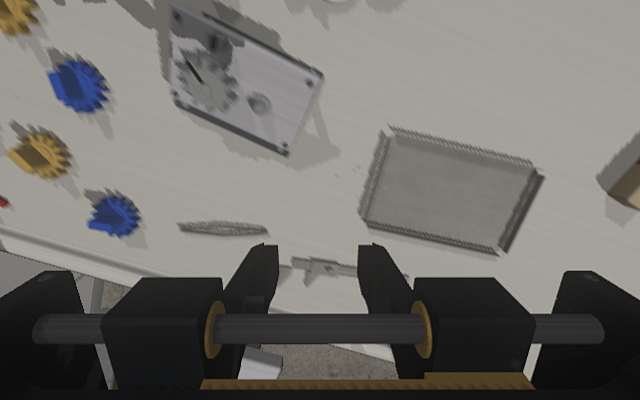

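The wrist picture shows the checker at (245,80), tray at (450,190), gear B at (40,155) and gear A at the corner (15,15). Next I'll go over B.

```bash
python3 -m inch '0 .0161 -.0307 .0101 0 0 -.1037;0 .0161 -.0307 .0101 0 0 -.1037;0 .0161 -.0307 .0101 0 0 -.1037;0 .0161 -.0307 .0101 0 0 -.1037;0 .0161 -.0307 .0101 0 0 -.1037;0 .0161 -.0307 .0101 0 0 -.1037;0 .0161 -.0307 .0101 0 0 -.1037;0 .0161 -.0307 .0101 0 0 -.1037;0 .0161 -.0307 .0101 0 0 -.1037;0 0 0 0 0 0 0'; python3 - <<'E'
from h import *
s=get_state();print(s["clock"],s["q"].round(2))
z=grab("wrist","w2"); 
C=cloud(z);hsv=cv2.cvtColor(z["p"],cv2.COLOR_RGB2HSV); m=(abs(hsv[...,0].astype(int)-22)<8)&(hsv[...,1]>120)&(hsv[...,2]>60)
for lo,hi in((.005,.05),(.038,.05)):
  k,l,st,c=cv2.connectedComponentsWithStats((m&(C[...,2]>lo)&(C[...,2]<hi)).astype(np.uint8))
  for i in range(1,k):
    if st[i,4]>40:
        Q=C[l==i]; w=cv2.minAreaRect((Q[:,:2]*1000).astype(np.float32)); e=cv2.minEnclosingCircle((Q[:,:2]*1000).astype(np.float32)); print(lo,c[i].round(),st[i,4],Q.mean(0).round(4),w,e)
u,v=proj(z,np.array([.388,.236,.02])); print(u,v)
u,v=int(np.clip(u,60,580)),int(np.clip(v,60,340)); cv2.imwrite("pics/w2.png",crop(z,u-60,v-60,u+60,v+60,5))
E
```

```text
clock: 2.23
tool_pos: [0.4122, 0.1955, 0.1575]
eef_rot: [0.798, 0.603, -0.001, -0.003]
contact_force: [-0.5, -0.3, 0.2]
opening: 0.504
finger_force: 0.0
2.2333 [-0.38  0.65 -0.26  2.14  0.4   0.39 -1.23]
0.005 [453.  52.] 2501 [0.5521 0.282  0.0221] ((555.4261474609375, 282.3642883300781), (57.941993713378906, 55.453224182128906), 40.11857223510742) ((555.51025390625, 282.2575988769531), 29.391620635986328)
0.005 [291. 158.] 1816 [0.3973 0.2346 0.022 ] ((396.29730224609375, 233.6673126220703), (55.0882453918457, 56.15645980834961), 54.63139724731445) ((397.01873779296875, 234.40786743164062), 29.23784637451172)
0.038 [468.  47.] 600 [0.5548 0.2822 0.043 ] ((555.3235473632812, 282.4774169921875), (29.439552307128906, 11.600297927856445), 41.66847610473633) ((555.0498657226562, 283.1232604980469), 15.281961441040039)
0.038 [288. 162.] 443 [0.3964 0.2348 0.043 ] ((396.03302001953125, 234.5736846923828), (28.966426849365234, 12.011180877685547), 55.631893157958984) ((396.78070068359375, 234.08998107910156), 14.795184135437012)
281.27503528115193 158.51280148580153
```

View pics/w2.png

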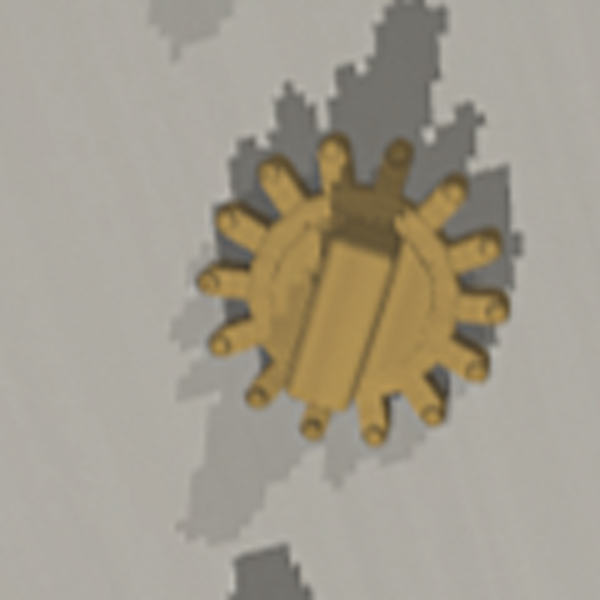

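B has 14 teeth, so it is the reject. Its bar centre is (0.396, 0.2345) at yaw 55.6°. A is at (0.555, 0.2825), yaw 41.7°.

```bash
python3 - <<'E'
from h import *
s=get_state();print(s["tool_pos"])
B=plan(now(),T([.3963,.2345,.07],down(np.radians(55.6))))
E
```

```text
[0.41455792 0.19245317 0.15800906]
3 x 0.0107 -0.0109 0.0294 -0.0011 0.0003 0.1058
```

```bash
python3 -m inch '0 .0107 -.0109 .0294 0 0 .1058;0 .0107 -.0109 .0294 0 0 .1058;0 .0107 -.0109 .0294 0 0 .1058;0 0 0 0 0 0 0;0 0 0 0 0 0 0;0 0 0 0 0 0 0'; python3 - <<'E'
from h import *
s=get_state();print(s["tool_pos"],abs(s["qd"]).max())
z=grab("wrist","w3");s=get_state();print(s["tool_pos"],abs(s["qd"]).max())
C=cloud(z);hsv=cv2.cvtColor(z["p"],cv2.COLOR_RGB2HSV); m=(abs(hsv[...,0].astype(int)-22)<8)&(hsv[...,1]>120)&(hsv[...,2]>60)&(C[...,2]>.038)&(C[...,2]<.05)
k,l,st,c=cv2.connectedComponentsWithStats(m.astype(np.uint8))
for i in range(1,k):
    if st[i,4]>40: Q=C[l==i]; print(c[i].round(),st[i,4],Q.mean(0).round(4),cv2.minAreaRect((Q[:,:2]*1000).astype(np.float32)))
B=plan(now(),T([.3963,.2345,.03],down(np.radians(55.6))))
E
```

```text
clock: 2.78
tool_pos: [0.4009, 0.23, 0.0716]
eef_rot: [0.887, 0.463, 0.0, 0.001]
contact_force: [0.2, -0.5, -0.7]
opening: 0.499
finger_force: 0.0
[0.40086036 0.23001663 0.07162522] 0.028120436785433533
[0.40122088 0.23008548 0.0720815 ] 0.014138883127425604
[508.  15.] 855 [0.548  0.2779 0.0426] ((549.0162963867188, 278.01251220703125), (14.162277221679688, 12.354217529296875), 41.31245040893555)
[306. 239.] 829 [0.3973 0.2361 0.0429] ((396.6759033203125, 235.16810607910156), (29.911413192749023, 11.977495193481445), 53.99910354614258)
2 x 0.0004 -0.0033 0.021 0.0008 -0.0005 -0.0048
```

```bash
python3 -m inch '0 .0008 -.0066 .004 0 0 0;0 0 0 .018 0 0 0;0 0 0 .020 0 0 0;0 0 0 0 0 0 0;-1 0 0 0 0 0 0;-1 0 0 0 0 0 0;-1 0 0 0 0 0 0;-1 0 0 0 0 0 0;-1 0 0 0 0 0 0;-1 0 0 0 0 0 0' 30; python3 - <<'E'
from h import *
s=get_state();print(s["tool_pos"],s["opening"],s["finger_force"],s["q"].round(2))
z=np.load("pics/side0.npz");C=cloud(z)
# tray floor extents from w1
z=np.load("pics/w1.npz");C=cloud(z)
print(world(z,[390,540,500,362,450],[127,175,255,222,190]).round(3))
E
```

```text
clock: 3.67
tool_pos: [0.3964, 0.2368, 0.0303]
eef_rot: [0.887, 0.463, -0.001, 0.0]
contact_force: [0.7, 0.2, 7.8]
opening: 0.135
finger_force: 30.0
[0.39640996 0.2368047  0.03028515] 0.13497863709391192 30.000055306591094 [-0.62  0.92 -0.02  2.19  0.42  0.04 -1.66]
[[ 0.581 -0.167  0.001]
 [ 0.592 -0.379  0.004]
 [ 0.468 -0.395  0.001]
 [ 0.449 -0.184  0.002]
 [ 0.532 -0.279  0.001]]
```

```bash
python3 - <<'E'
from h import *
A=now();Rm=A[:3,:3]; up=T(A[:3,3]+[0,0,.13],Rm); m=T([.522,-.281,.16],Rm)
plan(A,up);plan(up,m);plan(m,T([.522,-.281,.036],Rm))
E
```

```text
4 x -0.0 -0.0 -0.0325 0.0 -0.0 0.0
14 x -0.0252 0.0285 0.0 0.0 -0.0 0.0
4 x 0.0 0.0 0.031 0.0 -0.0 0.0
```

```bash
python3 -m inch '-1 0 0 -.015 0 0 0;-1 0 0 -.035 0 0 0;-1 0 0 -.04 0 0 0;-1 0 0 -.04 0 0 0;-1 -.0252 .0285 0 0 0 0;-1 -.0252 .0285 0 0 0 0;-1 -.0252 .0285 0 0 0 0;-1 -.0252 .0285 0 0 0 0;-1 -.0252 .0285 0 0 0 0;-1 -.0252 .0285 0 0 0 0;-1 -.0252 .0285 0 0 0 0;-1 -.0252 .0285 0 0 0 0;-1 -.0252 .0285 0 0 0 0;-1 -.0252 .0285 0 0 0 0;-1 -.0252 .0285 0 0 0 0;-1 -.0252 .0285 0 0 0 0;-1 -.0252 .0285 0 0 0 0;-1 -.0252 .0285 0 0 0 0'; python3 -m inch '-1 0 0 .02 0 0 0;-1 0 0 .035 0 0 0;-1 0 0 .035 0 0 0;-1 0 0 0 0 0 0;-1 0 0 0 0 0 0'; python3 - <<'E'
from h import *
s=get_state();print(s["tool_pos"],s["opening"],s["finger_force"],s["q"].round(2))
A=now();plan(A,T([.522,-.281,.0345],down(np.radians(55.2))))
E
```

```text
clock: 5.17
tool_pos: [0.5211, -0.2829, 0.1599]
eef_rot: [0.887, 0.462, -0.002, -0.0]
contact_force: [1.3, 0.7, -1.0]
opening: 0.131
finger_force: 30.0
clock: 5.58
tool_pos: [0.5199, -0.2802, 0.0688]
eef_rot: [0.886, 0.463, -0.003, -0.002]
contact_force: [-0.4, -0.2, 0.2]
opening: 0.133
finger_force: 30.0
[ 0.51991236 -0.28024111  0.06880677] 0.13271971624633633 29.99993698205799 [ 0.61  0.92 -0.35  1.78  0.56  0.54 -0.71]
1 x 0.0007 0.0023 0.0343 -0.0055 0.0034 -0.0011
```

```bash
python3 -m inch '-1 0 0 .02 0 0 0;-1 0 0 .0125 0 0 0;-1 0 0 0 0 0 0;-1 0 0 0 0 0 0'; python3 -m inch '-1 0 0 .0015 0 0 0;-1 0 0 0 0 0 0;0 0 0 0 0 0 0;0 0 0 0 0 0 0;0 0 0 0 0 0 0;0 0 0 0 0 0 0;0 0 0 -.03 0 0 0;0 0 0 -.04 0 0 0;0 0 0 -.04 0 0 0;0 0 0 -.03 0 0 0;0 0 0 0 0 0 0'; python3 - <<'E'
from h import *
s=get_state();print(s["tool_pos"],s["opening"])
z=grab("wrist","w4"); cv2.imwrite("pics/w4.png",z["p"][:,:,::-1])
C=cloud(z);hsv=cv2.cvtColor(z["p"],cv2.COLOR_RGB2HSV); m=(abs(hsv[...,0].astype(int)-22)<8)&(hsv[...,1]>120)&(hsv[...,2]>60)&(C[...,2]>.005)
Q=C[m];print(m.sum(),Q.mean(0),np.percentile(Q,[2,98],axis=0))
A=now();B=plan(A,T([.45,.02,.2],down(np.radians(41.7))));plan(B,T([.52,.26,.12],down(np.radians(41.7))))
E
```

```text
clock: 5.92
tool_pos: [0.5217, -0.281, 0.0385]
eef_rot: [0.887, 0.463, -0.001, 0.0]
contact_force: [0.7, 0.2, -0.3]
opening: 0.14
finger_force: 30.0
clock: 6.83
tool_pos: [0.5255, -0.2818, 0.1823]
eef_rot: [0.887, 0.462, 0.003, 0.004]
contact_force: [0.1, -0.2, -0.1]
opening: 0.496
finger_force: 0.0
[ 0.52549789 -0.28181792  0.18233328] 0.4959084499248333
6033 [ 0.5406208  -0.27564769  0.1952237 ] [[ 0.50284182 -0.3011983   0.01500805]
 [ 0.57689151 -0.24183019  0.26596459]]
8 x 0.0226 -0.0317 -0.0027 0.0008 -0.0 0.0292
7 x 0.0303 -0.0189 0.0114 0.0 0.0 -0.0
```

View pics/w4.png

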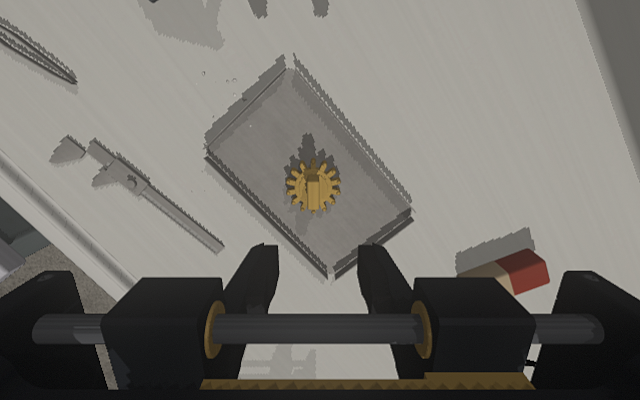

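The reject lies flat in the tray, at (313,187). Next I'll look over the checker on the way to gear A.

```bash
python3 - <<'E'
from h import *
A=now();B=plan(A,T([.54,.0,.2],down(np.radians(41.7))))
E
```

```text
8 x 0.028 -0.0215 -0.0026 0.0008 -0.0 0.0292
```

```bash
python3 -m inch '0 .028 -.0215 -.0026 .0008 0 .0292;0 .028 -.0215 -.0026 .0008 0 .0292;0 .028 -.0215 -.0026 .0008 0 .0292;0 .028 -.0215 -.0026 .0008 0 .0292;0 .028 -.0215 -.0026 .0008 0 .0292;0 .028 -.0215 -.0026 .0008 0 .0292;0 .028 -.0215 -.0026 .0008 0 .0292;0 .028 -.0215 -.0026 .0008 0 .0292;0 0 0 0 0 0 0;0 0 0 0 0 0 0;0 0 0 0 0 0 0;0 0 0 0 0 0 0'; python3 - <<'E'
from h import *
s=get_state();print(s["tool_pos"],s["q"].round(2))
z=grab("wrist","w5");s=get_state();print(s["tool_pos"])
C=cloud(z)
u,v=proj(z,np.array([.56,.01,.06])); print(u,v)
x0,y0=int(u)-100,max(0,int(v)-75);cv2.imwrite("pics/w5.png",crop(z,x0,y0,x0+200,y0+150,4)); print(x0,y0)
# deck plane: RANSAC-ish
Q=C[y0:y0+150,x0:x0+200].reshape(-1,3);Q=Q[(Q[:,2]>.03)&(Q[:,2]<.12)]
best=None;g=np.random.default_rng(0)
for _ in range(500):
    a=Q[g.choice(len(Q),3,False)];n=np.cross(a[1]-a[0],a[2]-a[0]);n/=np.linalg.norm(n)+1e-12
    i=abs((Q-a[0])@n)<.0015
    if best is None or i.sum()>best.sum():best=i
P=Q[best];c=P.mean(0);n=np.linalg.svd(P-c,full_matrices=False)[2][2];n*=np.sign(n[2])
print("deck n",n,"c",c,"tilt",np.degrees(np.arccos(n[2])),"yaw upslope",np.degrees(np.arctan2(-n[1],-n[0])),best.sum())
np.savez("pics/deck.npz",n=n,c=c)
h=(C-c)@n
for nm,lo,hi in(("master/post top",.010,.0235),):
    m=((h>lo)&(h<hi)&(C[...,2]<.14)&(np.linalg.norm(C-c,axis=2)<.09)).astype(np.uint8)
    k,l,st,cc=cv2.connectedComponentsWithStats(m)
    for i in range(1,k):
        if st[i,4]>25: q=C[l==i];print(cc[i].round(),st[i,4],q.mean(0).round(4),np.percentile(h[l==i],[5,50,95]).round(4))
E
```

```text
clock: 7.88
tool_pos: [0.537, -0.0016, 0.196]
eef_rot: [0.935, 0.355, -0.004, -0.002]
contact_force: [0.4, -0.0, -1.2]
opening: 0.499
finger_force: 0.0
[ 0.53698461 -0.00164434  0.1960022 ] [ 0.13  0.67 -0.35  1.87  0.34  0.67 -1.27]
[ 0.53711606 -0.00170074  0.19615992]
324.9780366626613 166.18219991382068
224 91
deck n [-0.49754467  0.04846492  0.8660834 ] c [0.57004004 0.00551001 0.05837342] tilt 29.993353873413877 yaw upslope -5.56352572200054 9041
[330. 121.] 143 [0.5939 0.0361 0.0852] [0.01   0.0112 0.0166]
[298. 151.] 2179 [0.555  0.0387 0.0668] [0.0118 0.0167 0.0189]
[337. 128.] 32 [0.5941 0.0278 0.0831] [0.01   0.0105 0.0114]
[337. 191.] 115 [ 0.5504 -0.0138  0.0629] [0.0103 0.0125 0.0154]
```

View pics/w5.png

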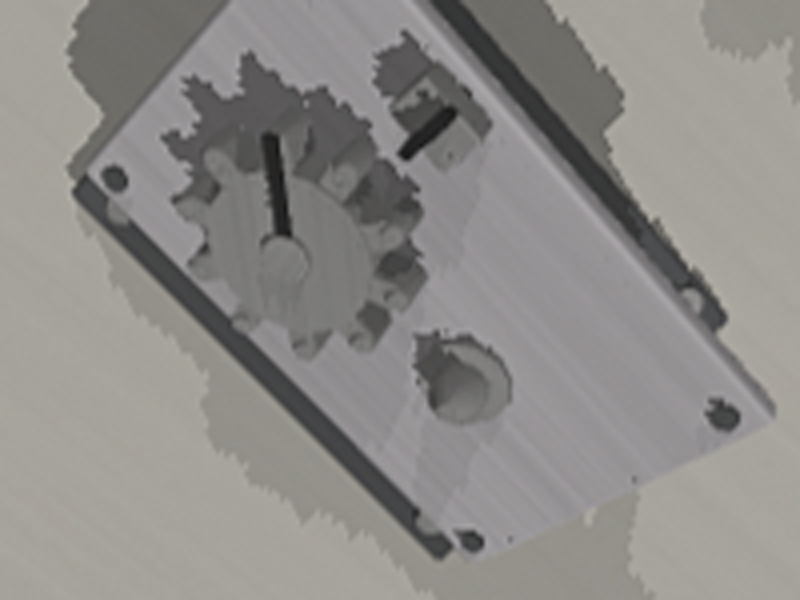

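The crop shows the master hub at (284,262), its pointer tip at (270,135), the rib from (403,155) to (455,110), and the post tip near (460,392). I'll now fit these numerically in the deck frame.

```bash
cat >> h.py <<'E'
_k=__import__("os").path.exists("pics/deck.npz") and np.load("pics/deck.npz")
if _k:
    n,c0=_k["n"],_k["c"]; ex=np.array([0,0,1.])-n*n[2]; ex/=np.linalg.norm(ex); D=np.stack([ex,np.cross(n,ex),n],1)  # deck axes in columns
def deck(P): return (P-c0)@D
def onplane(z,u,v,h):  # pixel -> deck coords at height h
    u=np.asarray(u,float);v=np.asarray(v,float); V=z["V"];o=-V[:3,:3].T@V[:3,3]
    ray=np.stack([(u-z["K"][0,2])/z["K"][0,0],(v-z["K"][1,2])/z["K"][1,1],np.ones_like(u)],-1)@V[:3,:3]
    od=deck(o);rd=ray@D; return od+rd*((h-od[2])/rd[...,2])[...,None]
E
python3 - <<'E'
from h import *
z=np.load("pics/w5.npz");Dk=deck(cloud(z));X,Y,H=Dk[...,0],Dk[...,1],Dk[...,2]
mm=lambda a:cv2.minEnclosingCircle((a[:,:2]*1000).astype(np.float32))
est=deck(np.array([.555,.0387,.0668]))
near=np.hypot(X-est[0],Y-est[1])<.036
print("hist h master",np.histogram(H[near],np.arange(-.001,.022,.001)))
m=near&(H>.0145)&(H<.0175);print("master",m.sum(),mm(Dk[m]),Dk[m].mean(0))
pe=deck(np.array([.5504,-.0138,.0629]));nr=np.hypot(X-pe[0],Y-pe[1])<.016
print("hist h post",np.histogram(H[nr],np.arange(-.001,.019,.001))[0])
for lo,hi in((.0015,.0045),(.006,.010),(.0125,.0165)):
    q=Dk[nr&(H>lo)&(H<hi)]; print(lo,len(q),mm(q),q.mean(0).round(4)) if len(q) else 0
px=lambda u,v:(224+np.asarray(u)/4-.4,91+np.asarray(v)/4-.4)
print("pointer",onplane(z,*px([270,283],[135,232]),.0172).round(4)); print("hub",onplane(z,*px([284],[262]),.02).round(4))
print("tip",onplane(z,*px([460],[392]),.015).round(4),"rib",onplane(z,*px([403,455],[155,110]),.016).round(4))
print("deck corners screws",onplane(z,*px([115,723,472],[179,413,541]),0).round(4))
# shoulder outline by pixels
a=onplane(z,*px([455,490,512,505,470],[340,348,383,405,425]),.003)[:,:2]
A=np.c_[2*a,np.ones(len(a))];s=np.linalg.lstsq(A,(a**2).sum(1),rcond=None)[0];print("shoulder",s[:2],np.sqrt(s[2]+s[:2]@s[:2]))
E
```

```text
hist h master (array([646, 677,  64,   3,  14,  29,  52,  48,  53,  57,  65,  55,  72,
        60,  67,  77, 230, 792, 608, 130,  72,  16]), array([-0.001,  0.   ,  0.001,  0.002,  0.003,  0.004,  0.005,  0.006,
        0.007,  0.008,  0.009,  0.01 ,  0.011,  0.012,  0.013,  0.014,
        0.015,  0.016,  0.017,  0.018,  0.019,  0.02 ,  0.021]))
master 1506 ((-9.781462669372559, 28.76434898376465), 34.00637435913086) [-0.01320113  0.03098433  0.01655267]
hist h post [134 126  32  92  85  10  12   9  11  11  12  24  17  26  15  21  11   1
   0]
0.0015 198 ((-13.829237937927246, -23.727066040039062), 13.597917556762695) [-0.0113 -0.0205  0.003 ]
0.006 43 ((-14.264457702636719, -21.637414932250977), 6.925423622131348) [-0.0103 -0.0201  0.0081]
0.0125 59 ((-14.72732162475586, -21.541950225830078), 5.344810485839844) [-0.0138 -0.0213  0.0141]
pointer [[ 0.004   0.0521  0.0172]
 [-0.0117  0.0351  0.0172]]
hub [[-0.0152  0.0302  0.02  ]]
tip [[-0.008  -0.0196  0.015 ]] rib [[0.0244 0.0307 0.016 ]
 [0.0402 0.0308 0.016 ]]
deck corners screws [[-0.0536  0.071   0.    ]
 [ 0.0316 -0.0622  0.    ]
 [-0.0531 -0.0635  0.    ]]
shoulder [-0.01496123 -0.02166719] 0.01273361944911315
```

```bash
python3 - <<'E'
from h import *
import itertools
print([a for a in dir(r) if a[0]!="_"])
s=get_state();print(s["q"],s["tool_pos"],s["eef_rot"])
S=[([1.25878802,.68990208,-.19452398,1.56625652,.1573249,.90251019,-.21512098],[.2116,-.5875,.249],[.98508,.17208,-.0002,-.0008]),
([.19,.54,-.14,1.91,.11,.70,-1.24],[.5004,-.0982,.2495],[.985,.172,0,0]),
([-.38,.65,-.26,2.14,.4,.39,-1.23],[.4122,.1955,.1575],[.798,.603,-.001,-.003]),
([-.62,.92,-.02,2.19,.42,.04,-1.66],[.3964,.2368,.0303],[.887,.463,-.001,0]),
([.61,.92,-.35,1.78,.56,.54,-.71],[.5199,-.2802,.0688],[.886,.463,-.003,-.002]),
(s["q"],s["tool_pos"],s["eef_rot"])]
def rots(q,sg):
    q=np.array(q)*sg; M=[R.identity()]
    for i,a in enumerate(q): M.append(M[-1]*R.from_euler("zyzyzyz"[i],a))
    return M
res=[]
for sg in itertools.product([1,-1],repeat=7):
    E=[rots(q,sg)[-1].inv()*R.from_quat(o) for q,_,o in S]   # should be a constant tool offset
    m=R.concatenate(E).mean(); res.append((max((m.inv()*e).magnitude() for e in E),sg,m.as_euler("zyx",degrees=True).round(1)))
res.sort(key=lambda t:t[0])
for x in res[:3]:print(x)
sg=res[0][1]
A=[];b=[]
for q,p,o in S:
    M=rots(q,sg); A.append(np.hstack([np.eye(3)[:,2:],M[1].as_matrix()[:,:1],M[2].as_matrix()[:,[0,2]],M[4].as_matrix()[:,[0,2]],M[6].as_matrix()[:,[0,2]]])); b.append(p)
A=np.vstack(A);b=np.hstack(b);x,_,rk,sv=np.linalg.lstsq(A,b,rcond=None);print(x.round(4),rk,sv.round(3),np.abs(A@x-b).max())
E
```

```text
['Unreachable', 'finish_job', 'nose_length']
[ 0.13077749  0.66800668 -0.34914055  1.87367614  0.34461161  0.66752445
 -1.26967998] [ 0.53711606 -0.00170074  0.19615992] [ 0.93496155  0.35472274 -0.00369019 -0.00225035]
(0.009097926146563214, (-1, 1, -1, 1, -1, 1, -1), array([90.1,  0.1,  0.1]))
(0.01474968704139988, (-1, -1, -1, -1, -1, -1, -1), array([90.1,  0.3,  0.1]))
(0.38473367289253524, (-1, -1, 1, -1, -1, -1, -1), array([72.2, -7.8, 13. ]))
[-0.0794  0.0749  0.0316  0.5516  0.0103  0.3391  0.0864 -0.1372] 8 [4.851 4.766 1.053 0.552 0.486 0.239 0.208 0.009] 0.028455055861505624
```

```bash
python3 -m inch '0 0 0 0 0 0 -.12;0 0 0 0 0 0 -.125;0 0 0 0 0 0 -.125;0 0 0 0 0 0 -.125;0 0 0 0 0 0 -.125;0 0 0 0 0 0 -.125;0 0 0 0 0 0 -.125;0 0 0 0 0 0 -.125;0 0 0 0 0 0 -.125;0 0 0 0 0 0 -.125;0 0 0 0 0 0 -.125;0 0 0 0 0 0 -.125;0 0 0 0 0 0 -.125;0 0 0 0 0 0 -.125;0 0 0 0 0 0 -.125;0 0 0 0 0 0 -.125;0 0 0 0 0 0 -.125;0 0 0 0 0 0 -.125;0 0 0 0 0 0 -.125;0 0 0 0 0 0 -.125'; python3 -m inch '0 0 0 0 0 0 -.125;0 0 0 0 0 0 -.125;0 0 0 0 0 0 -.125;0 0 0 0 0 0 -.125;0 0 0 0 0 0 -.125;0 0 0 0 0 0 0'; python3 - <<'E'
from h import *
s=get_state();print(s["q"].round(2))
plan(now(),T([.555,.2825,.12],down(np.radians(221.7))))
z=np.load("pics/w5.npz");g=z["p"].max(2)
v,u=np.mgrid[:400,:640];P=onplane(z,u.ravel(),v.ravel(),.0175).reshape(400,640,3)
hub=np.array([-.015,.0304]);d=P[...,:2]-hub;rr=np.hypot(*np.moveaxis(d,2,0))
for th in(50,60,70):
    m=(g<th)&(rr>.007)&(rr<.0275)&(P[...,0]>-.012)&(d[...,1]>-.002)
    q=P[m][:,:2];c=q.mean(0);w=np.linalg.svd(q-c)[2][0];w*=np.sign(w[0]);print(m.sum(),c,np.degrees(np.arctan2(*w[::-1])),np.degrees(np.arctan2(*(c-hub)[::-1])))
E
```

```text
clock: 9.6
tool_pos: [0.5375, -0.0016, 0.1963]
eef_rot: [-0.042, 0.999, 0.001, -0.004]
contact_force: [0.4, 0.4, -0.6]
opening: 0.504
finger_force: 0.0
clock: 10.1
tool_pos: [0.5374, -0.0015, 0.196]
eef_rot: [-0.346, 0.938, 0.003, -0.003]
contact_force: [0.3, 0.0, 0.2]
opening: 0.504
finger_force: 0.0
[ 0.54  0.91 -1.17  1.85  0.96  1.08  1.26]
8 x -0.025 0.0253 0.0095 0.0009 -0.0006 -0.0026
73 [-0.00335545  0.04392051] 48.09699427578633 49.263296714646906
78 [-0.0032968  0.0440234] 48.469775930845856 49.33572409457884
97 [-0.00233344  0.04304069] 60.3840470132848 44.941426372111174
```

```bash
python3 -m inch '0 -.025 .0253 .0095 0 0 -.0026;0 -.025 .0253 .0095 0 0 -.0026;0 -.025 .0253 .0095 0 0 -.0026;0 -.025 .0253 .0095 0 0 -.0026;0 -.025 .0253 .0095 0 0 -.0026;0 -.025 .0253 .0095 0 0 -.0026;0 -.025 .0253 .0095 0 0 -.0026;0 -.025 .0253 .0095 0 0 -.0026;0 0 0 0 0 0 0;0 0 0 0 0 0 0;0 0 0 0 0 0 0'; python3 - <<'E'
from h import *
z=grab("wrist","w6");s=get_state();print(s["tool_pos"],s["q"].round(2))
C=cloud(z);hsv=cv2.cvtColor(z["p"],cv2.COLOR_RGB2HSV); b=(abs(hsv[...,0].astype(int)-22)<8)&(hsv[...,1]>120)&(hsv[...,2]>60)
for lo,hi in((.005,.05),(.038,.05)):
  k,l,st,c=cv2.connectedComponentsWithStats((b&(C[...,2]>lo)&(C[...,2]<hi)).astype(np.uint8))
  for i in range(1,k):
    if st[i,4]>100: Q=C[l==i]; print(c[i].round(),st[i,4],Q.mean(0).round(4),cv2.minAreaRect((Q[:,:2]*1000).astype(np.float32)))
A=now();plan(A,T([.555,.2825,.07],down(np.radians(221.7))))
E
```

```text
clock: 11.02
tool_pos: [0.5557, 0.2831, 0.1211]
eef_rot: [-0.354, 0.935, 0.002, -0.003]
contact_force: [0.3, -0.4, -0.3]
opening: 0.5
finger_force: 0.0
[0.55604868 0.28240439 0.12127845] [-0.03  1.07 -1.05  1.64  1.03  1.08  0.9 ]
[317. 201.] 2286 [0.5527 0.2791 0.022 ] ((554.7645874023438, 282.21826171875), (55.73658752441406, 57.94545364379883), 21.680282592773438)
[317. 213.] 541 [0.5546 0.2813 0.0429] ((555.1661376953125, 282.2066955566406), (29.899648666381836, 11.855705261230469), 41.21101760864258)
2 x 0.0003 0.0003 0.0256 0.0025 -0.0022 -0.0022
```

```bash
python3 -m inch '0 .0006 .0006 .03 .002 -.002 0;0 0 0 .03 .002 -.002 0;0 0 0 .02 0 0 0;0 0 0 .011 0 0 0;0 0 0 0 0 0 0;0 0 0 0 0 0 0;-1 0 0 0 0 0 0;-1 0 0 0 0 0 0;-1 0 0 0 0 0 0;-1 0 0 0 0 0 0;-1 0 0 0 0 0 0;-1 0 0 -.015 0 0 0;-1 0 0 -.035 0 0 0;-1 0 0 -.04 0 0 0;-1 0 0 -.03 0 0 0;-1 0 0 0 0 0 0;-1 0 0 0 0 0 0' 40; python3 - <<'E'
from h import *
s=get_state();print(s["tool_pos"],s["q"].round(2),s["finger_force"],s["opening"])
# target tool pose: tool z=-n, tool x at deck angle phi
def pose(phi,h,post=(-.0148,-.0220)):
    c,t=np.cos(phi),np.sin(phi); x=D@[c,t,0]; zt=-n; return T(c0+D@np.array([post[0],post[1],.003+.030+h]),np.stack([x,np.cross(zt,x),zt],1))
phi=np.radians(18-48.5+72+180); G=pose(phi,.06); print(G.round(3))
A=now(); plan(A,T(G[:3,3]+[0,0,.07],G[:3,:3])); print("rot total",np.degrees(R.from_matrix(A[:3,:3].T@G[:3,:3]).magnitude()), (A[:3,:3].T@(G[:3,3]+[0,0,.07]-A[:3,3])).round(4), R.from_matrix(A[:3,:3].T@G[:3,:3]).as_rotvec())
E
```

```text
clock: 12.48
tool_pos: [0.5549, 0.2856, 0.1534]
eef_rot: [-0.356, 0.935, 0.002, 0.002]
contact_force: [-0.5, -1.2, -1.5]
opening: 0.134
finger_force: 40.0
[0.55492199 0.28561174 0.15338856] [-0.02  1.02 -1.08  1.63  0.99  1.11  0.92] 39.99898963607848 0.13368151623068028
[[-0.71  -0.499  0.498  0.509]
 [-0.597  0.801 -0.048 -0.011]
 [-0.374 -0.331 -0.866  0.132]
 [ 0.     0.     0.     1.   ]]
8 x 0.0268 -0.0261 -0.0068 0.0461 -0.0462 0.0121
rot total 30.41032005170495 [ 0.2311 -0.1905 -0.0497] [ 0.36847683 -0.36957594  0.09666875]
```

```bash
python3 -m inch '-1 .0268 -.0261 -.0068 .0461 -.0462 .0121;-1 .0268 -.0261 -.0068 .0461 -.0462 .0121;-1 .0268 -.0261 -.0068 .0461 -.0462 .0121;-1 .0268 -.0261 -.0068 .0461 -.0462 .0121;-1 .0268 -.0261 -.0068 .0461 -.0462 .0121;-1 .0268 -.0261 -.0068 .0461 -.0462 .0121;-1 .0268 -.0261 -.0068 .0461 -.0462 .0121;-1 .0268 -.0261 -.0068 .0461 -.0462 .0121;-1 0 0 0 0 0 0;-1 0 0 0 0 0 0;-1 0 0 0 0 0 0'; cat >> h.py <<'E'
def pose(phi,h,post=(-.0148,-.0220)):
    c,t=np.cos(phi),np.sin(phi); x=D@[c,t,0]; zt=-n; return T(c0+D@np.array([post[0],post[1],.003+.030+h]),np.stack([x,np.cross(zt,x),zt],1))
def rep(phi):
    s=get_state(); A=now(); G=pose(np.radians(phi),0); d=deck(A[:3,3]); e=R.from_matrix(A[:3,:3].T@G[:3,:3]).as_rotvec()
    print("t",s["clock"],"q",s["q"].round(2),"deck pos mm",(d*1000).round(2),"h",round((d[2]-.033)*1000,1),"rot err",e.round(4),"F deck",(s["contact_force"]@D).round(1),"M",s["moment"].round(2))
E
python3 - <<'E'
from h import *
rep(221.5); plan(now(),pose(np.radians(221.5),.03))
E
```

```text
clock: 13.4
tool_pos: [0.5086, -0.0116, 0.1987]
eef_rot: [-0.298, 0.919, -0.103, 0.235]
contact_force: [0.2, 0.2, -1.1]
opening: 0.133
finger_force: 40.0
t 13.4 q [ 0.46  0.74 -1.    2.42  1.95  0.83  0.12] deck pos mm [ 18.57 -23.01 151.27] h 118.3 rot err [ 0.0014 -0.0051  0.0004] F deck [-0.4  0.2 -1. ] M [ 0.17  0.39 -0.02]
3 x 0.008 0.0076 0.0295 0.0005 -0.0017 0.0001
```

```bash
python3 -m inch '-1 .008 .0076 .0295 0 -.0017 0;-1 .008 .0076 .0295 0 -.0017 0;-1 .008 .0076 .0295 0 -.0017 0;-1 0 0 0 0 0 0;-1 0 0 0 0 0 0;-1 0 0 0 0 0 0'; python3 - <<'E'
from h import *
rep(221.5); plan(now(),pose(np.radians(221.5),.014))
z=grab("wrist","w7"); cv2.imwrite("pics/w7.png",z["p"][:,:,::-1])
E
```

```text
clock: 13.9
tool_pos: [0.5247, -0.0108, 0.1074]
eef_rot: [-0.299, 0.918, -0.103, 0.239]
contact_force: [-0.9, 0.8, -0.0]
opening: 0.132
finger_force: 40.0
t 13.9 q [ 0.41  1.01 -0.95  2.43  2.17  1.05 -0.02] deck pos mm [-13.17 -20.61  64.2 ] h 31.2 rot err [0.0003 0.0032 0.0022] F deck [-0.9  0.7  0.5] M [ 0.13  0.43 -0.04]
1 x 0.0022 0.0 0.0172 0.0003 0.0032 0.0022
```

View pics/w7.png

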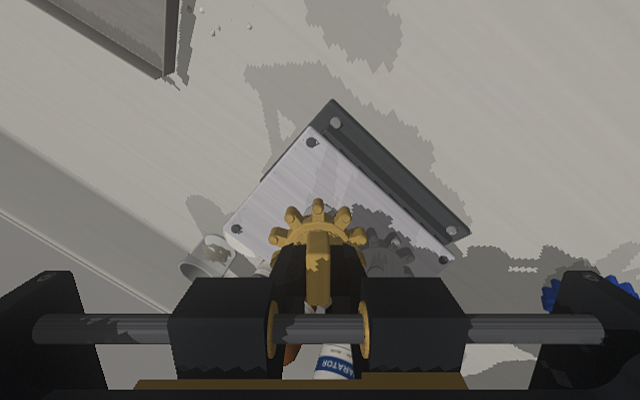

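```bash
python3 -m inch '-1 .0022 0 .017 0 .003 .002;-1 0 0 0 0 0 0;-1 0 0 0 0 0 0'; python3 - <<'E'
from h import *
rep(221.5); plan(now(),pose(np.radians(221.5),.008))
E
python3 -m inch '-1 0 0 .006 0 0 0;-1 0 0 0 0 0 0;-1 0 0 0 0 0 0'; python3 - <<'E'
from h import *
rep(221.5); plan(now(),pose(np.radians(221.5),.00))
E
```

```text
clock: 14.2
tool_pos: [0.5319, -0.0144, 0.0926]
eef_rot: [-0.297, 0.919, -0.104, 0.238]
contact_force: [-0.1, -0.3, -0.9]
opening: 0.134
finger_force: 40.0
t 14.2 q [ 0.41  1.04 -0.94  2.42  2.2   1.06 -0.01] deck pos mm [-14.13 -23.49  47.7 ] h 14.7 rot err [-0.0024  0.0001 -0.0008] F deck [-0.5 -0.3 -0.7] M [0.17 0.41 0.04]
1 x -0.0005 0.0016 0.0067 -0.0024 0.0001 -0.0008
clock: 14.45
tool_pos: [0.5342, -0.0146, 0.086]
eef_rot: [-0.297, 0.919, -0.104, 0.237]
contact_force: [0.8, -0.5, 0.2]
opening: 0.133
finger_force: 40.0
t 14.45 q [ 0.41  1.06 -0.93  2.41  2.21  1.07 -0.01] deck pos mm [-15.37 -23.45  40.74] h 7.7 rot err [-0.0006 -0.0012 -0.0009] F deck [ 0.8 -0.4 -0.2] M [0.19 0.44 0.01]
1 x -0.0014 0.0007 0.0077 -0.0006 -0.0012 -0.0009
```

```bash
python3 -m inch '-1 -.0008 .0004 .005 0 0 0;-1 0 0 0 0 0 0;-1 0 0 0 0 0 0'; python3 - <<'E'
from h import *
rep(221.5)
E
python3 -m inch '-1 0 0 .002 0 0 0;-1 0 0 0 0 0 0;-1 0 0 0 0 0 0'; python3 - <<'E'
from h import *
rep(221.5)
E
```

```text
clock: 14.7
tool_pos: [0.5369, -0.014, 0.0809]
eef_rot: [-0.297, 0.919, -0.103, 0.236]
contact_force: [-0.3, -0.3, -0.8]
opening: 0.134
finger_force: 40.0
t 14.7 q [ 0.41  1.07 -0.93  2.4   2.21  1.07 -0.01] deck pos mm [-15.63 -22.64  35.07] h 2.1 rot err [ 0.0002 -0.0021 -0.0011] F deck [-0.6 -0.4 -0.5] M [0.14 0.45 0.  ]
clock: 14.95
tool_pos: [0.5377, -0.014, 0.0794]
eef_rot: [-0.298, 0.919, -0.103, 0.236]
contact_force: [-0.4, 0.0, 2.2]
opening: 0.132
finger_force: 40.0
t 14.95 q [ 0.41  1.07 -0.93  2.4   2.22  1.07 -0.01] deck pos mm [-15.68 -22.55  33.35] h 0.4 rot err [ 0.0004 -0.0017 -0.0006] F deck [ 0.7 -0.   2.1] M [ 0.18  0.38 -0.01]
```

```bash
python3 -m inch '-1 0 0 .0008 0 0 0;-1 0 0 0 0 0 0;-1 0 0 0 0 0 0'; python3 - <<'E'
from h import *
rep(221.5)
E
python3 -m inch '-1 0 0 0 0 0 -.06;-1 0 0 0 0 0 -.06;-1 0 0 0 0 0 -.06;-1 0 0 0 0 0 -.06;-1 0 0 0 0 0 -.06;-1 0 0 0 0 0 -.06;-1 0 0 0 0 0 -.06;-1 0 0 0 0 0 -.06;-1 0 0 0 0 0 -.06;-1 0 0 0 0 0 -.06;-1 0 0 0 0 0 -.06;-1 0 0 0 0 0 -.06;-1 0 0 0 0 0 -.06;-1 0 0 0 0 0 -.06;-1 0 0 0 0 0 0;-1 0 0 0 0 0 0;-1 0 0 0 0 0 0'; python3 - <<'E'
from h import *
rep(221.5+np.degrees(.84))
E
```

```text
clock: 15.2
tool_pos: [0.5378, -0.014, 0.0794]
eef_rot: [-0.298, 0.919, -0.103, 0.237]
contact_force: [-4.5, -1.8, 8.9]
opening: 0.137
finger_force: 40.0
t 15.2 q [ 0.41  1.07 -0.93  2.4   2.22  1.07 -0.  ] deck pos mm [-15.68 -22.56  33.29] h 0.3 rot err [ 0.0001 -0.0012  0.0004] F deck [ 0.7 -2.3  9.9] M [-0.06  0.33 -0.11]
clock: 16.62
tool_pos: [0.5382, -0.0135, 0.0796]
eef_rot: [-0.647, 0.717, -0.191, 0.174]
contact_force: [-3.6, 1.0, 9.2]
opening: 0.131
finger_force: 40.0
t 16.6167 q [ 0.28  0.99 -0.69  2.4   2.36  0.92  0.64] deck pos mm [-15.24 -22.01  33.27] h 0.3 rot err [0.0002 0.0001 0.0006] F deck [1.4 0.7 9.8] M [0.06 0.21 0.01]
```

```bash
python3 -m inch '-1 0 0 -.0008 0 0 0;-.4 0 0 0 0 0 0;-.4 0 0 0 0 0 0;-.4 0 0 0 0 0 0;-.4 0 0 0 0 0 0;-.4 0 0 -.01 0 0 0;-.4 0 0 -.025 0 0 0;-.4 0 0 -.035 0 0 0;-.4 -.02 0 -.03 0 0 0;-.4 -.03 0 -.01 0 0 0;-.4 -.01 0 0 0 0 0;-.4 0 0 0 0 0 0;-.4 0 0 0 0 0 0;-.4 0 0 0 0 0 0'; python3 - <<'E'
from h import *
rep(269.6);z=grab("wrist","w8");rep(269.6)
hub=np.array([-.015,.0304]); u,v=proj(z,c0+D@np.array([-.005,.02,.015]));print(u,v)
x0,y0=int(np.clip(u-75,0,490)),int(np.clip(v-60,0,280));print(x0,y0);cv2.imwrite("pics/w8.png",crop(z,x0,y0,x0+150,y0+120,5))
g=z["p"].max(2);vv,uu=np.mgrid[:400,:640];P=onplane(z,uu.ravel(),vv.ravel(),.0175).reshape(400,640,3)
d=P[...,:2]-hub;rr=np.hypot(*np.moveaxis(d,2,0))
for th in(40,50,60):
    m=(g<th)&(rr>.007)&(rr<.0275)&(d[...,0]>0);q=P[m][:,:2]
    if len(q)>5: c=q.mean(0);w=np.linalg.svd(q-c)[2][0];w*=np.sign(w[0]);print(m.sum(),c,np.degrees(np.arctan2(*w[::-1])),np.degrees(np.arctan2(*(c-hub)[::-1])))
E
```

```text
clock: 17.78
tool_pos: [0.4889, 0.0496, 0.1746]
eef_rot: [-0.646, 0.718, -0.191, 0.173]
contact_force: [-0.1, -0.1, -0.5]
opening: 0.301
finger_force: 0.0
t 17.7833 q [ 0.12  0.73 -0.74  2.48  2.09  0.83  0.6 ] deck pos mm [-15.53  36.01 143.12] h 110.1 rot err [ 0.0025 -0.0031 -0.0008] F deck [-0.3 -0.1 -0.4] M [0.16 0.43 0.02]
t 17.8333 q [ 0.12  0.73 -0.74  2.48  2.09  0.83  0.6 ] deck pos mm [-15.63  35.75 142.91] h 109.9 rot err [ 0.0029 -0.0034 -0.0013] F deck [-1.1  0.3  0.8] M [ 0.13  0.44 -0.03]
306.9200282191635 179.56474853692308
231 119
47 [0.001908   0.03270048] 7.022166046081536 7.748016563530375
61 [0.00271659 0.03284834] 7.50053949826117 7.868150315534649
73 [0.00217295 0.0328254 ] 6.83563425251289 8.03891381889719
```

View pics/w8.png

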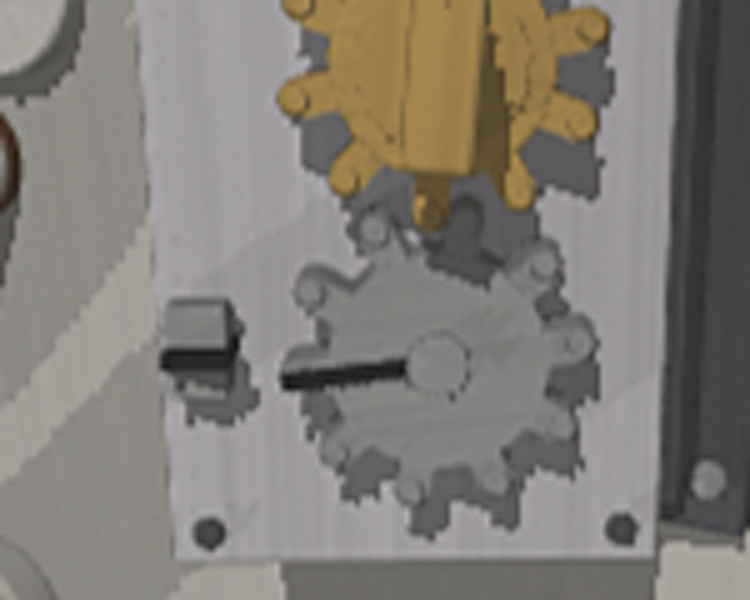

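```bash
python3 - <<'E'
from h import *
z=np.load("pics/w8.npz");px=lambda u,v:(231+np.asarray(u)/5-.4,119+np.asarray(v)/5-.4)
print("hub",onplane(z,*px([440],[365]),.0185),"tip,inner",onplane(z,*px([285,403],[381,369]),.0175).round(4),"rib",onplane(z,*px([163,238],[362,352]),.016).round(4))
print("screws",onplane(z,*px([209,622],[532,528]),0).round(4))
A=now();G=pose(np.radians(269.65),.06,(-.0152,-.0220));plan(A,G);plan(G,pose(np.radians(269.65),.0,(-.0152,-.0220)))
E
```

```text
hub [[-0.01568023  0.03059823  0.0185    ]] tip,inner [[ 0.0131  0.0338  0.0175]
 [-0.0088  0.0316  0.0175]] rib [[0.0358 0.0304 0.016 ]
 [0.0218 0.0286 0.016 ]]
screws [[ 0.0318  0.0715  0.    ]
 [-0.0528  0.0713  0.    ]]
2 x 0.0288 -0.0005 0.025 0.0014 -0.0017 -0.0011
2 x 0.0 -0.0 0.03 -0.0 0.0 0.0
```

```bash
python3 -m inch '-.4 .0288 -.0005 .025 .0014 -.0017 -.0011;-.4 .0288 -.0005 .025 .0014 -.0017 -.0011;-.4 0 0 .01 0 0 0;-.4 0 0 .025 0 0 0;-.4 0 0 .015 0 0 0;-.4 0 0 .009 0 0 0;-.4 0 0 0 0 0 0;-.4 0 0 0 0 0 0;-.4 0 0 0 0 0 0'; python3 - <<'E'
from h import *
rep(269.65)
E
python3 -m inch '-1 0 0 0 0 0 0;-1 0 0 0 0 0 0;-1 0 0 0 0 0 0;-1 0 0 0 0 0 0;-1 0 0 0 0 0 0' 40; python3 - <<'E'
from h import *
rep(269.65)
E
```

```text
clock: 18.58
tool_pos: [0.5382, -0.0115, 0.0813]
eef_rot: [-0.648, 0.717, -0.191, 0.176]
contact_force: [0.7, -0.2, 0.6]
opening: 0.298
finger_force: 0.0
t 18.5833 q [ 0.28  0.98 -0.68  2.4   2.36  0.92  0.64] deck pos mm [-14.58 -20.01  34.9 ] h 1.9 rot err [-0.001   0.0025  0.0014] F deck [ 1.  -0.2  0.2] M [ 0.18  0.34 -0.02]
clock: 19.0
tool_pos: [0.5382, -0.0114, 0.0811]
eef_rot: [-0.648, 0.716, -0.191, 0.175]
contact_force: [-3.9, -1.2, 3.9]
opening: 0.131
finger_force: 39.8
t 19.0 q [ 0.28  0.98 -0.68  2.4   2.37  0.92  0.64] deck pos mm [-14.67 -19.93  34.73] h 1.7 rot err [-0.0009  0.0025  0.0017] F deck [-1.3 -1.6  5.3] M [ 0.16  0.68 -0.02]
```

```bash
python3 -m inch '-1 0 0 0 0 0 -.035;-1 0 0 0 0 0 -.04;-1 0 0 0 0 0 -.04;-1 0 0 0 0 0 0;-1 0 0 0 0 0 0;-1 0 0 0 0 0 0'; python3 - <<'E'
from h import *
rep(269.65+np.degrees(.115))
E
python3 -m inch '-.4 0 0 0 0 0 0;-.4 0 0 0 0 0 0;-.4 0 0 0 0 0 0;-.4 0 0 0 0 0 0;-.4 0 0 -.01 0 0 0;-.4 0 0 -.025 0 0 0;-.4 0 0 -.035 0 0 0;-.4 -.02 0 -.03 0 0 0;-.4 -.03 0 -.01 0 0 0;-.4 -.01 0 0 0 0 0;-.4 0 0 0 0 0 0;-.4 0 0 0 0 0 0;-.4 0 0 0 0 0 0'; cat > look.py <<'E'
from h import *
import sys
z=grab("wrist",sys.argv[1]);rep(276.2)
hub=np.array([-.0155,.0305])
g=z["p"].max(2);vv,uu=np.mgrid[:400,:640];P=onplane(z,uu.ravel(),vv.ravel(),.0175).reshape(400,640,3)
d=P[...,:2]-hub;rr=np.hypot(*np.moveaxis(d,2,0))
for th in(40,50,60):
    m=(g<th)&(rr>.007)&(rr<.0275)&(d[...,0]>0)&(abs(d[...,1])<.012);q=P[m][:,:2]
    if len(q)>5: c=q.mean(0);w=np.linalg.svd(q-c)[2][0];w*=np.sign(w[0]);print(m.sum(),c,np.degrees(np.arctan2(*w[::-1])),np.degrees(np.arctan2(*(c-hub)[::-1])))
P=onplane(z,uu.ravel(),vv.ravel(),.016).reshape(400,640,3);d=P[...,:2]-hub
m=(g<45)&(d[...,0]>.036)&(d[...,0]<.056)&(abs(d[...,1])<.012);q=P[m][:,:2];print("rib",m.sum(),q.mean(0),q.min(0),q.max(0))
# gear seating: heights above deck of the gear's top face (expect ~17 mm)
H=deck(cloud(z));e=H[...,:2]-[-.0152,-.0222];R_=np.hypot(e[...,0],e[...,1]);k=(R_>.018)&(R_<.024)&(H[...,2]>.01)&(H[...,2]<.03)
A=np.c_[e[k],np.ones(k.sum())];print("gear top plane",np.linalg.lstsq(A,H[k][:,2],rcond=None)[0],np.median(H[k][:,2]))
E
python3 look.py w9; python3 - <<'E'
from h import *
z=np.load("pics/w9.npz");u,v=proj(z,c0+D@np.array([-.005,.02,.015]))
x0,y0=int(np.clip(u-75,0,490)),int(np.clip(v-60,0,280));print(x0,y0);cv2.imwrite("pics/w9.png",crop(z,x0,y0,x0+150,y0+120,5))
E
```

```text
clock: 19.5
tool_pos: [0.5382, -0.0108, 0.0811]
eef_rot: [0.688, -0.678, 0.2, -0.165]
contact_force: [-5.6, 2.3, 6.0]
opening: 0.128
finger_force: 39.8
t 19.5 q [ 0.26  0.97 -0.65  2.4   2.39  0.9   0.72] deck pos mm [-14.7  -19.36  34.7 ] h 1.7 rot err [-0.0012  0.0036  0.001 ] F deck [-2.   1.7  8.1] M [0.46 0.64 0.14]
clock: 20.58
tool_pos: [0.4836, 0.0521, 0.1726]
eef_rot: [0.687, -0.679, 0.201, -0.164]
contact_force: [0.5, -0.4, -0.5]
opening: 0.299
finger_force: 0.0
t 20.6333 q [ 0.09  0.73 -0.71  2.5   2.13  0.83  0.66] deck pos mm [-21.43  37.68 144.07] h 111.1 rot err [-0.0003 -0.0001  0.0004] F deck [-0.5 -0.4 -0.2] M [0.12 0.41 0.02]
35 [0.00205598 0.03123693] 1.3933217283792767 2.4036241449796316
64 [0.00215325 0.03117135] 1.9736560769998943 2.177891853433172
72 [0.00180366 0.03117806] 2.290333679807099 2.2440313775814613
rib 49 [0.02880123 0.02960636] [0.02234544 0.02560408] [0.03518112 0.03158484]
gear top plane [-0.00816245 -0.01007934  0.0163862 ] 0.016459115950349323
228 115
```

```bash
python3 - <<'E'
from h import *
G=pose(np.radians(276.2),.06,(-.0147,-.0210));plan(now(),G)
E
```

```text
3 x 0.0197 -0.0001 0.017 -0.0001 -0.0 0.0001
```

View pics/w9.png

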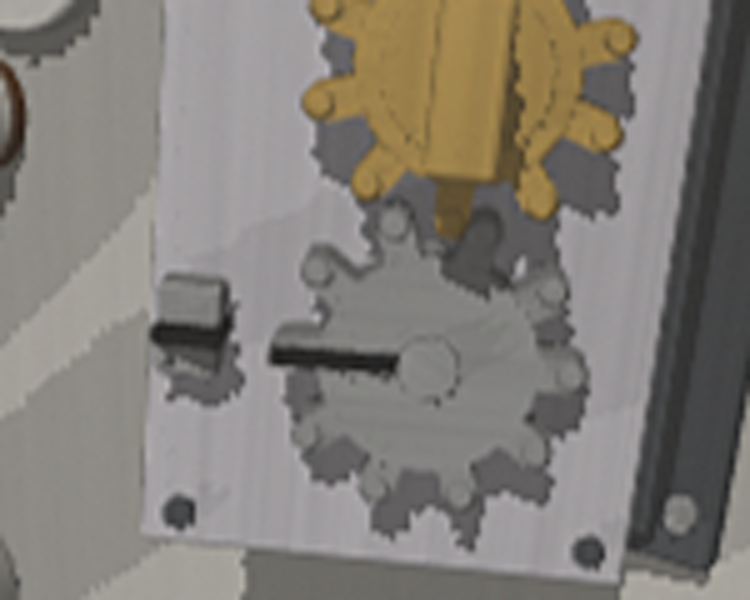

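The pointer tip is at (272,355), the hub at (430,370) and the rib top near (192,338), so about 2° remains. I'll regrasp for a small last turn.

```bash
python3 -m inch '-.4 .0197 0 .017 0 0 0;-.4 .0197 0 .017 0 0 0;-.4 .0197 0 .017 0 0 0;-.4 0 0 .01 0 0 0;-.4 0 0 .025 0 0 0;-.4 0 0 .015 0 0 0;-.4 0 0 .008 0 0 0;-.4 0 0 0 0 0 0;-.4 0 0 0 0 0 0;-.4 0 0 0 0 0 0'; python3 - <<'E'
from h import *
rep(276.2); plan(now(),pose(np.radians(276.2),.0015,(-.0147,-.0210)))
E
```

```text
clock: 21.47
tool_pos: [0.5377, -0.0104, 0.0822]
eef_rot: [0.688, -0.678, 0.201, -0.164]
contact_force: [0.3, 0.1, 0.4]
opening: 0.299
finger_force: 0.0
t 21.4667 q [ 0.26  0.97 -0.65  2.41  2.39  0.9   0.72] deck pos mm [-14.62 -18.99  35.93] h 2.9 rot err [-0.0014  0.0025  0.0021] F deck [0.4 0.1 0.2] M [ 0.11  0.41 -0.  ]
1 x 0.002 0.0003 0.0014 -0.0014 0.0025 0.0021
```

```bash
python3 -m inch '-.4 .002 0 .0012 0 0 0;-.4 0 0 0 0 0 0;-1 0 0 0 0 0 0;-1 0 0 0 0 0 0;-1 0 0 0 0 0 0;-1 0 0 0 0 0 0;-1 0 0 0 0 0 0' 40; python3 - <<'E'
from h import *
rep(276.2)
E
python3 -m inch '-1 0 0 0 0 0 -.02;-1 0 0 0 0 0 -.02;-1 0 0 0 0 0 0;-1 0 0 0 0 0 0;-1 0 0 0 0 0 0'; python3 - <<'E'
from h import *
rep(276.2+np.degrees(.04))
E
python3 -m inch '-.4 0 0 0 0 0 0;-.4 0 0 0 0 0 0;-.4 0 0 0 0 0 0;-.4 0 0 0 0 0 0;-.4 0 0 -.01 0 0 0;-.4 0 0 -.025 0 0 0;-.4 0 0 -.035 0 0 0;-.4 -.02 0 -.03 0 0 0;-.4 -.03 0 -.01 0 0 0;-.4 -.01 0 0 0 0 0;-.4 0 0 0 0 0 0;-.4 0 0 0 0 0 0;-.4 0 0 0 0 0 0';python3 look.py w10
```

```text
clock: 22.05
tool_pos: [0.5384, -0.0127, 0.0807]
eef_rot: [0.688, -0.678, 0.201, -0.164]
contact_force: [-2.8, -0.7, 1.6]
opening: 0.131
finger_force: 39.9
t 22.05 q [ 0.26  0.97 -0.65  2.4   2.39  0.9   0.72] deck pos mm [-14.58 -21.17  34.21] h 1.2 rot err [-0.0009  0.0021  0.0019] F deck [-1.6 -0.9  2.8] M [ 0.12  0.69 -0.09]
clock: 22.47
tool_pos: [0.5385, -0.0124, 0.0807]
eef_rot: [0.701, -0.664, 0.204, -0.16]
contact_force: [-3.9, -0.3, 2.7]
opening: 0.135
finger_force: 39.9
t 22.4667 q [ 0.25  0.97 -0.64  2.4   2.4   0.89  0.75] deck pos mm [-14.53 -20.93  34.18] h 1.2 rot err [-0.0011  0.0025  0.0021] F deck [-2.  -0.7  4.3] M [ 0.23  0.77 -0.03]
clock: 23.55
tool_pos: [0.4816, 0.0509, 0.1714]
eef_rot: [0.701, -0.665, 0.204, -0.16]
contact_force: [-0.5, -0.6, 0.0]
opening: 0.296
finger_force: 0.0
t 23.6 q [ 0.08  0.73 -0.7   2.51  2.14  0.83  0.68] deck pos mm [-23.63  36.33 143.86] h 110.9 rot err [-0.0004 -0.      0.0403] F deck [-0.3  0.4 -0.3] M [0.18 0.44 0.02]
36 [0.00124055 0.03056653] -0.9416023178517657 0.2277109123921143
64 [0.00223157 0.03053865] -0.8661754955568082 0.12489515069516116
68 [0.00213877 0.03049073] -0.6007392004432398 -0.030110502207087334
rib 49 [0.02887909 0.02968275] [0.02232839 0.02622921] [0.03516825 0.03167903]
gear top plane [-0.00693311  0.00138563  0.01633989] 0.016412295023507176
```

```bash
python3 -c "
from h import *
print(r.finish_job())"
```

```text
the job is handed in; nothing more can be done
None
```

The job is handed in: the 14-tooth gear lies flat in the tray, bar up. The 10-tooth gear is fully down on the post in mesh with the master, whose pointer stands within about 1° of the index mark by my measurement, and the clock was at about 24 s.

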